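# Dress two casting moulds for the pour

## Task

Get the two steel moulds ready for pouring, in this order: lay the square ceramic filter flat over the opening of the square mould, its sides parallel to the mould's, then stand the pouring cup on the middle of the filter, narrow foot down; next stand the riser sleeve on the round mould, centred on its opening, and last put the cover on the sleeve with its plug home in the bore. The pieces are brittle: set each down gently, without dropping it, let go of it before taking the next, and leave the ingot, the hammer and the wrench where they lie.

Things in the scene. Friction and masses are not known exactly. Their poses are not given: they have to be found in the camera images.
- filter: Square ceramic foam filter, cream, with rows of dark pores on its top: 50 x 50 mm, 22 mm thick, about 50 g, lying flat, loose. Origin: centre of its underside, z up. x and y run parallel to its sides.
- cup: Pouring cup of cream ceramic, standing upright, loose, about 160 g: an open funnel 58 mm tall; foot 44 mm across, widening from 6 mm height to 60 mm across at 34 mm height; from there up to the rim it is a straight band 60 mm across (the place to grip from outside). Wall 5 mm, open through the foot. Origin: centre of its underside, z up. 
- sleeve: Riser sleeve: plain brown fibre tube standing upright, loose, about 100 g: 60 mm across outside, bore 42 mm, 55 mm tall. Origin: centre of its underside, z up. 
- cover: Cover for the sleeve, loose, about 150 g: round brown disc 58 mm across with a steel knob on top and a tapered plug below, standing on its plug. Plug: 26 mm across at its lower end, 35 mm at its top, 10 mm long. Disc: from 10 to 18 mm height. Knob: upright cylinder 24 mm across, from 18 to 46 mm height. Seated, the disc lies flat on the sleeve's rim. Origin: centre of the plug's lower end, z up through the knob.
- mould_square: Square steel mould block, fixed: 100 x 100 mm, 45 mm tall, flat top with a square opening 30 x 30 mm, 30 mm deep, in the middle (four thin bolt heads near the corners). Origin: centre of its underside, z up. x and y run parallel to its sides.
- mould_round: Round steel mould block, fixed: about 104 mm across, 45 mm tall, flat top with a round opening 36 mm across, 30 mm deep, in the middle. Origin: centre of its underside, z up. 
- ingot: Aluminium ingot lying between the moulds, loose, 130 x 34 mm, 24 mm tall, long side along its x. A bystander. Origin: centre of its underside, z up. 
- hammer: Hammer lying on the bench to the left (+y) side, loose, about 0.3 m long, along its x. A bystander.
- wrench: Wrench lying on the bench to the right (-y) side, loose, under 0.25 m long, along its x. A bystander.
Mind the look-alikes: they are no part of the job. What is shaped like the sleeve but red is not meant. Leave any black look-alike of the cup alone.

How it is judged:
By the outcome, as a careful person would: the job done as asked, in the order asked, and still so for the second after the job is handed in, with the robot touching nothing.
It also fails if it takes over 109 s, if anything falls off the work surface, if the arm or the gripper's body presses on something with over 40 N, if the wrist force passes 120 N, or if a joint passes its speed limit or range.

## Robot

A 6-joint arm with a two-finger parallel gripper is mounted at the origin on the work surface. World frame = base frame: x ahead of the robot, y to its left, z up, the work surface at z = 0. Lengths are in m, angles in rad, forces in N, time in s.
With the tool pointing down it reaches from about 0.3 to 0.875 m from the base axis. Payload 6.4 kg.
Tool frame: the origin (TCP) lies midway between the tips of the shut fingers; the grasp point (between the pads) lies 19 mm behind it (ctrl.pinch_z is the distance from the TCP to the grasp point, in m); z points along the fingers, y is the line along which they close (so a half turn about z gives the same grasp; the last joint's range is limited). The gripper opens to 85 mm and grips with 20 to 120 N. Pads are 22 mm wide; open, the fingers measure 114 mm over their backs; the gripper's body (76 mm by 85 mm) begins 54 mm behind the grasp point. The pads swing forward as they close: fully open they stand 13 mm farther back than shut.
Start: joints at [0.931, 0.181, 1.607, -0, 1.354, -0.206], TCP at [0.242, 0.522, 0.231] pointing down, gripper open.
Joint ranges: [-2.99, 2.99], [-0.89, 2.07], [0.3, 2.58], [-1.14, 4.28], [0, 2.63], [-3.12, 3.12]. Speed limits (rad/s): [2.57, 2.57, 3.01, 3.14, 3.14, 3.14].

## Interface

Orientations are given as a unit quaternion [w, x, y, z].
In Python, from bench import ctrl gives the robot as it stands.
- The arm moves only by the tool apply_moves, never from a script. Its argument "moves" is a list of rows, each an object with "jaw": the opening, from 0 (shut) to 1 (fully open); "offset": the shift along the tool's x, y, z in mm, a list of three; "rot": the turn, a rotation vector about the tool's x, y, z in degrees, a list of three. In form: [{"jaw": jaw, "offset": [dx, dy, dz], "rot": [ax, ay, az]}, ...]. A call has exactly 5 rows; each row shifts and turns the commanded pose from where the row before left it, along the tool's axes as they then stand; what a row does not reach is not made up. A row lasts 1/8 s, in which the tool goes at most 62.5 mm and 10.7 degrees, less where a joint would pass 70% of its speed; a pose out of reach is approached as far as the arm can. A call is refused whole if a number of a shift passes 62.5 or a number of a turn 10.7, either way. A call with a gripper value outside its range is refused whole. The fingers move at their own pace and stop on an object; the grip force is fixed at half the most. Time passes only in rows, so rows that do not move let the fingers close, or fill a call up. It gives the time, the measured TCP pose, the force, the opening and the grip force at its end, in the units of the state.
- ctrl.get_obs(): the state, without advancing time (a new reading comes with each control period).
- ctrl.camera(name): name is "side" or "top" or "wrist"; returns (picture, depth): 480x640x3 uint8, red, green, blue; 480x640 float32, m along the optical axis (not along the pixel's ray), 0 where there is no reading.
- ctrl.camera_params(name): a dict with "K" (3x3 intrinsics, pixels), "cam_to_world" (4x4, takes a point from camera to world coordinates); the wrist camera has in their place "mount" (4x4, takes a point from camera to tool coordinates, whose origin is the TCP and whose axes are the flange's). Camera axes: x right, y down, z forward; pixel columns grow to the right and rows downward; lengths in m; the calibration is good to about 2 mm. A picture is of the moment at which its call begins: read the wrist's pose just before it. camera_params takes no time and is no camera call.
- ctrl.hand_in(): hands the job in; it is judged then, once.
Trained networks look in the newest picture that a camera, given by its name, has taken for a name from the list of things; names that differ only in an ending like _2 or _b are one class to them, and where a whole thing is asked for, a point or a joint stands for the part that bears it (a point fixed in the world has none). Each returns a list of dicts, best first, with "score" (0 to 1); they miss things now and then, are a little off and sometimes report something else, mostly with a low value. They report only what shows in the picture. A call takes as long as a camera call. They do not tell look-alikes from the thing itself.
- ctrl.outline_of(camera, target): "region" (480x640 bool, what is visible of it) and "position" ([column, row] in pixels, amid what is visible of it).
The state is a dict: "time_s": time; "q": joint angles; "dq": joint speeds; "joint_efforts": joint torques, N m; "eef_pos": TCP position; "eef_rot": TCP orientation; "wrist_force": force on the tool from outside, world axes, zero at the start; "torque": the same for the moment, N m; "opening": opening from 0.0 (shut) to 1.0 (fully open); "grasp_force": force on a finger pad.
Only numpy, scipy, OpenCV 4.12 (cv2) and the standard library are available. Lean on these libraries where they do the work, as an engineer would, in place of code of your own. Each camera call takes 0.05 s, during which the arm holds its last target. There are 200 camera calls.

## Working session

There is one attempt and no reset: what is moved stays moved. The work goes in short steps, Python scripts to look and compute and a tool call to move; the robot and the scene stay as the last step left them, time stands still between calls to the robot, and variables do not carry over. Pictures are saved under pics/ and viewed, at most 14 in all, crops included, and the job is handed in when it is done.

Besides the shell and the picture viewer there is one more tool, called after "Emit:" by a JSON object that holds its "fn" and its "kwargs". apply_moves: Moves the arm, as the interface text tells. Its arguments: {"type":"object","properties":{"moves":{"type":"array"}},"required":["moves"]}

```bash
ls; mkdir -p pics; python3 - <<'E'
from bench import ctrl
import cv2,numpy as np
s=ctrl.get_obs();print(s['time_s'],s['eef_pos'],s['eef_rot'],s['opening'],ctrl.pinch_z)
for c in ('top','side'):
    im,d=ctrl.camera(c);cv2.imwrite(f'pics/{c}1.png',im[:,:,::-1]);np.savez(f'{c}1.npz',im=im,d=d)
    p=ctrl.camera_params(c);print(c,p['K'],np.round(p['cam_to_world'],4))
print(ctrl.camera_params('wrist'))
E
```

```text
pics
0.0 [0.24133967 0.52130837 0.2303885 ] [-3.64841106e-04  2.15211867e-01  9.76566997e-01 -7.87085242e-04] 0.9997131944610655 0.0187
top [[502.21797619   0.         315.28865166]
 [  0.         502.21797619 241.84961046]
 [  0.           0.           1.        ]] [[ 0.0123 -0.9909  0.1337  0.3891]
 [-0.9999 -0.013  -0.0048  0.007 ]
 [ 0.0065 -0.1336 -0.991   0.9875]
 [ 0.      0.      0.      1.    ]]
side [[508.09893884   0.         328.19683116]
 [  0.         508.09893884 235.1903052 ]
 [  0.           0.           1.        ]] [[ 0.8459 -0.407   0.3448  0.1208]
 [-0.5333 -0.6576  0.5321 -0.5546]
 [ 0.0102 -0.6339 -0.7733  0.8691]
 [ 0.      0.      0.      1.    ]]
{'K': array([[362.61764137,   0.        , 315.67659098],
       [  0.        , 362.61764137, 240.13934971],
       [  0.        ,   0.        ,   1.        ]]), 'mount': array([[-9.72453945e-05, -9.64903937e-01, -2.62603091e-01,
         6.59377551e-02],
       [ 9.99999875e-01, -2.22491652e-04,  4.47206040e-04,
         1.13654705e-03],
       [-4.89937864e-04, -2.62603015e-01,  9.64903838e-01,
        -1.42827689e-01],
       [ 0.00000000e+00,  0.00000000e+00,  0.00000000e+00,
         1.00000000e+00]])}
```

View pics/top1.png

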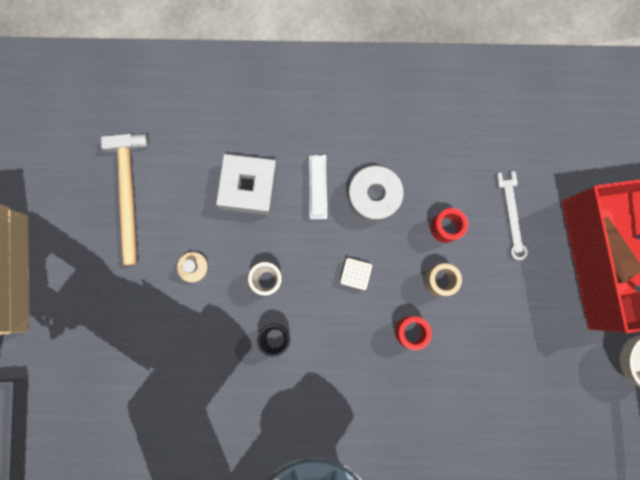

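View pics/side1.png

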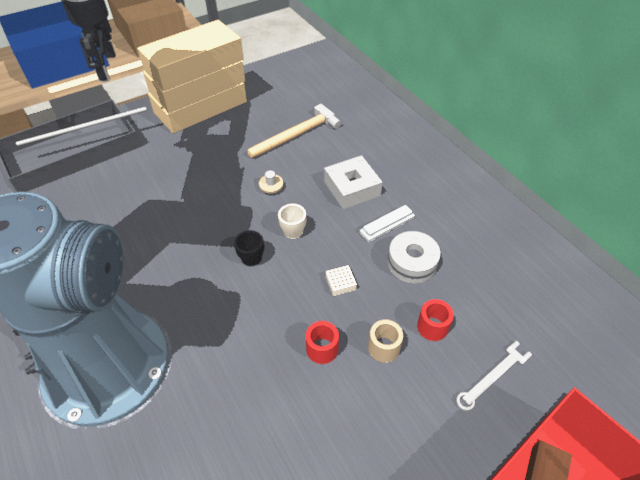

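The top picture shows these candidates:
- **Filter:** the cream square at (356,273), the only one.
- **Cup:** cream at (265,278). The black one at (274,339) is a look-alike.
- **Sleeve:** brown at (444,279). The red ones at (450,225) and (414,333) are look-alikes.
- **Cover:** (191,267).
- **Moulds:** square at (246,183), round at (376,192), with the ingot at (318,187) between them.

I choose the cream cup and the brown sleeve, then measure and check them in one crop.

```bash
cat > h.py <<'E'
from bench import ctrl
import cv2,numpy as np
from scipy.spatial.transform import Rotation as R
def tool():
    s=ctrl.get_obs();w,x,y,z=s['eef_rot'];T=np.eye(4);T[:3,:3]=R.from_quat([x,y,z,w]).as_matrix();T[:3,3]=s['eef_pos'];return T,s
def look(c):
    T,s=tool();im,d=ctrl.camera(c);p=ctrl.camera_params(c)
    return im,d,p['K'],(T@p['mount'] if c=='wrist' else p['cam_to_world'])
def cloud(d,K,M):
    v,u=np.mgrid[:480,:640];P=np.stack([(u-K[0,2])/K[0,0]*d,(v-K[1,2])/K[1,1]*d,d],-1)
    return P@M[:3,:3].T+M[:3,3]
def plane(uv,z,K,M):   # pixels -> world at height z
    uv=np.atleast_2d(uv).astype(float);r=np.c_[(uv-K[[0,1],2])/K[0,0],np.ones(len(uv))]@M[:3,:3].T
    return M[:3,3]+r*((z-M[2,3])/r[:,2])[:,None]
def find(c,name,zt,K,M,d,near=None):
    """pts of region near top height zt -> list (score,pixel,circle centre,radius,rect centre,rect size,angle,z median)"""
    W=cloud(d,K,M);out=[]
    for o in ctrl.outline_of(c,name):
        m=o['region']&(d>0)&(abs(W[...,2]-zt)<.008)
        if m.sum()<15: continue
        P=W[m];q=P[:,:2].astype(np.float32)
        (cx,cy),r=cv2.minEnclosingCircle(q);rc=cv2.minAreaRect(q*1000)
        out.append((round(o['score'],2),np.round(o['position']),np.round([cx,cy,r],4),np.round(rc[0],1),np.round(rc[1],1),round(rc[2],1),round(float(np.median(P[:,2])),4)))
    return out
TOP=dict(filter=.022,cup=.058,sleeve=.055,cover=.018,mould_square=.045,mould_round=.045,ingot=.024)
E
python3 - <<'E'
from h import *
im,d,K,M=look('top')
for n,z in TOP.items():
    for o in find('top',n,z,K,M,d): print(n,*o)
c=im[120:370,160:490];cv2.imwrite('pics/crop1.png',cv2.resize(c,None,fx=2.4,fy=2.4,interpolation=2)[:,:,::-1])
E
```

```text
filter 0.97 [356. 270.] [ 0.4599 -0.0768  0.0329] [460.  -77.3] [50.  50.2] 76.0 0.0209
cup 0.9 [264. 276.] [0.4463 0.095  0.0299] [446.3  94.6] [59.5 55.8] 1.9 0.0567
cup 0.84 [265. 344.] [0.3349 0.0763 0.0292] [335.5  76.2] [55.4 56.5] 75.0 0.0567
sleeve 0.9 [454. 228.] [ 0.5544 -0.2552  0.03  ] [ 554.2 -255.2] [58.4 58.9] 43.7 0.0531
sleeve 0.78 [419. 336.] [ 0.35   -0.1826  0.0301] [ 350.  -181.7] [57.9 57.8] 43.7 0.0536
sleeve 0.76 [447. 276.] [ 0.4495 -0.2406  0.0303] [ 450.5 -241. ] [59.2 56.2] 89.8 0.0535
cover 0.62 [191. 266.] [0.4693 0.2401 0.0291] [469.4 238.9] [56.1 55.6] 21.3 0.0172
mould_square 0.64 [244. 185.] [0.6309 0.1378 0.0704] [631.7 137.4] [101.1 101.4] 83.7 0.0441
mould_round 0.88 [373. 192.] [ 0.6157 -0.1132  0.0521] [ 615.1 -113.2] [102.2 102.1] 84.1 0.0439
ingot 0.79 [318. 189.] [6.327e-01 6.000e-04 6.010e-02] [632.6  -0.8] [119.1  25.8] 0.8 0.0227
```

View pics/crop1.png

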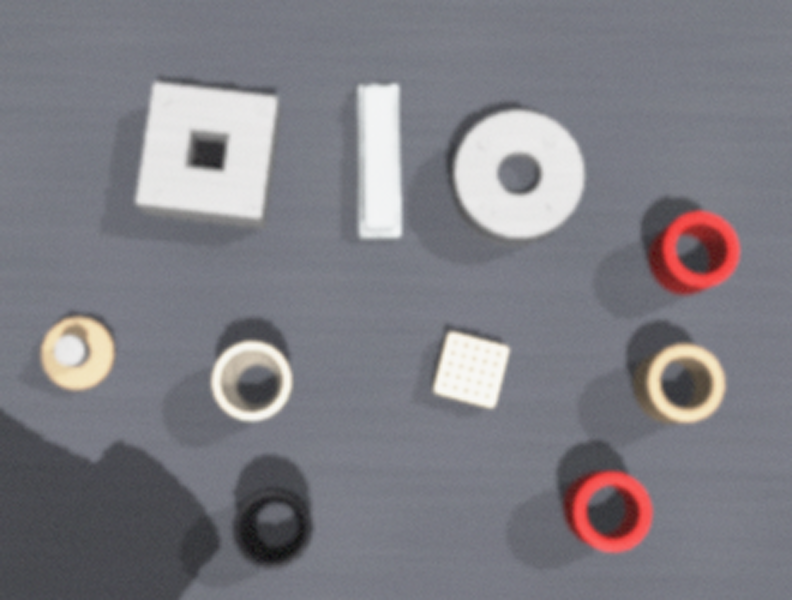

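The crop confirms the cream cup (crop 252,380), the brown sleeve (685,383) and the filter (472,370). Now I set out for the filter.

```bash
cat >> h.py <<'E'
def go(x,y,z,yaw,n=5,jaw=1):
    """rows to bring TCP to x,y,z pointing down with tool y at world angle yaw (deg, mod 180)"""
    T,s=tool();a=np.radians(yaw)
    cur=T[:3,1]
    yv=np.array([np.cos(a),np.sin(a),0]); yv=yv if yv@cur>0 else -yv
    zv=np.array([0,0,-1.]);G=np.c_[np.cross(yv,zv),yv,zv]
    rv=R.from_matrix(T[:3,:3].T@G).as_rotvec();Rm=T[:3,:3].copy();st=(np.array([x,y,z])-T[:3,3])/n*1000
    print('t',s['time_s'],'tcp',np.round(s['eef_pos'],4),'yaw',round(np.degrees(np.arctan2(cur[1],cur[0])),1),'F',np.round(s['wrist_force'],1),'op',round(s['opening'],3),'gf',round(s['grasp_force'],1))
    for i in range(n):
        print('{"jaw":%g,"offset":%s,"rot":%s},'%(jaw,np.round(Rm.T@st,1).tolist(),np.round(np.degrees(rv)/n,1).tolist()));Rm=Rm@R.from_rotvec(rv/n).as_matrix()
E
python3 -c "
from h import *
go(.46,-.077,.15,76,13)"
```

```text
t 0.5 tcp [0.2417 0.5218 0.2313] yaw 65.1 F [-0.3  0.   0.6] op 1.0 gf 0.0
{"jaw":1,"offset":[-34.6, -34.7, 6.3],"rot":[-0.0, -0.0, -0.8]},
{"jaw":1,"offset":[-34.1, -35.2, 6.3],"rot":[-0.0, -0.0, -0.8]},
{"jaw":1,"offset":[-33.6, -35.7, 6.3],"rot":[-0.0, -0.0, -0.8]},
{"jaw":1,"offset":[-33.0, -36.2, 6.3],"rot":[-0.0, -0.0, -0.8]},
{"jaw":1,"offset":[-32.5, -36.7, 6.3],"rot":[-0.0, -0.0, -0.8]},
{"jaw":1,"offset":[-32.0, -37.2, 6.3],"rot":[-0.0, -0.0, -0.8]},
{"jaw":1,"offset":[-31.4, -37.6, 6.3],"rot":[-0.0, -0.0, -0.8]},
{"jaw":1,"offset":[-30.9, -38.1, 6.3],"rot":[-0.0, -0.0, -0.8]},
{"jaw":1,"offset":[-30.3, -38.5, 6.3],"rot":[-0.0, -0.0, -0.8]},
{"jaw":1,"offset":[-29.8, -39.0, 6.3],"rot":[-0.0, -0.0, -0.8]},
{"jaw":1,"offset":[-29.2, -39.4, 6.3],"rot":[-0.0, -0.0, -0.8]},
{"jaw":1,"offset":[-28.6, -39.8, 6.3],"rot":[-0.0, -0.0, -0.8]},
{"jaw":1,"offset":[-28.0, -40.2, 6.3],"rot":[-0.0, -0.0, -0.8]},
```

Emit:
{"fn": "apply_moves", "kwargs": {"moves": [{"jaw": 1,"offset": [-34,-35,6],"rot": [0,0,-1]},{"jaw": 1,"offset": [-34,-35,6],"rot": [0,0,-1]},{"jaw": 1,"offset": [-33,-36,6],"rot": [0,0,-1]},{"jaw": 1,"offset": [-33,-36,6],"rot": [0,0,-1]},{"jaw": 1,"offset": [-32,-37,6],"rot": [0,0,-1]}]}}

```text
time_s: 1.12
eef_pos: [0.3256, 0.2909, 0.2014]
eef_rot: [0.0, 0.172, 0.985, 0.0]
wrist_force: [0.6, 0.5, 0.3]
opening: 1.001
grasp_force: 0.0
```

Emit:
{"fn": "apply_moves", "kwargs": {"moves": [{"jaw": 1,"offset": [-32,-37,6],"rot": [0,0,-1]},{"jaw": 1,"offset": [-31,-38,6],"rot": [0,0,-1]},{"jaw": 1,"offset": [-31,-38,6],"rot": [0,0,-1]},{"jaw": 1,"offset": [-30,-39,6],"rot": [0,0,-1]},{"jaw": 1,"offset": [-29,-39,6],"rot": [0,0,-1]}]}}

```text
time_s: 1.75
eef_pos: [0.4128, 0.0619, 0.1715]
eef_rot: [0.001, 0.129, 0.992, 0.0]
wrist_force: [1.0, 0.6, 0.0]
opening: 1.001
grasp_force: 0.0
```

```bash
python3 -c "
from h import *
go(.46,-.077,.15,76,5)"
```

```text
t 1.75 tcp [0.4128 0.0619 0.1715] yaw 75.2 F [1.  0.6 0. ] op 1.001 gf 0.0
{"jaw":1,"offset":[-16.2, -24.4, 4.3],"rot":[0.0, 0.0, -0.2]},
{"jaw":1,"offset":[-16.2, -24.5, 4.3],"rot":[0.0, 0.0, -0.2]},
{"jaw":1,"offset":[-16.1, -24.5, 4.3],"rot":[0.0, 0.0, -0.2]},
{"jaw":1,"offset":[-16.0, -24.6, 4.3],"rot":[0.0, 0.0, -0.2]},
{"jaw":1,"offset":[-15.9, -24.6, 4.3],"rot":[0.0, 0.0, -0.2]},
```

Motion behaves as expected. I continue to a point above the filter and look.

Emit:
{"fn": "apply_moves", "kwargs": {"moves": [{"jaw": 1,"offset": [-16,-25,4],"rot": [0,0,0]},{"jaw": 1,"offset": [-16,-25,4],"rot": [0,0,0]},{"jaw": 1,"offset": [-16,-24,4],"rot": [0,0,0]},{"jaw": 1,"offset": [-16,-24,4],"rot": [0,0,-1]},{"jaw": 1,"offset": [-16,-24,5],"rot": [0,0,0]}]}}

```text
time_s: 2.38
eef_pos: [0.4592, -0.0758, 0.1504]
eef_rot: [0.0, 0.121, 0.993, -0.0]
wrist_force: [0.6, 0.3, 0.2]
opening: 1.003
grasp_force: 0.0
```

```bash
python3 - <<'E'
from h import *
im,d,K,M=look('wrist');cv2.imwrite('pics/w1.png',im[:,:,::-1])
for n in ('filter',):
    for o in find('wrist',n,TOP[n],K,M,d): print(n,*o)
print(np.percentile(d[d>0],[1,50,99]))
go(.46,-.077,.15,76,1)
E
```

```text
filter 0.95 [312. 229.] [ 0.4599 -0.0758  0.0341] [460.1 -75.9] [50.1 50.2] 75.8 0.0223
[0.05460766 0.27477589 0.35958653]
t 2.475 tcp [ 0.4594 -0.0769  0.1502] yaw 76.0 F [-0.  -0.4 -0. ] op 1.003 gf 0.0
{"jaw":1,"offset":[-0.6, 0.1, 0.2],"rot":[-0.0, 0.0, 0.0]},
```

View pics/w1.png

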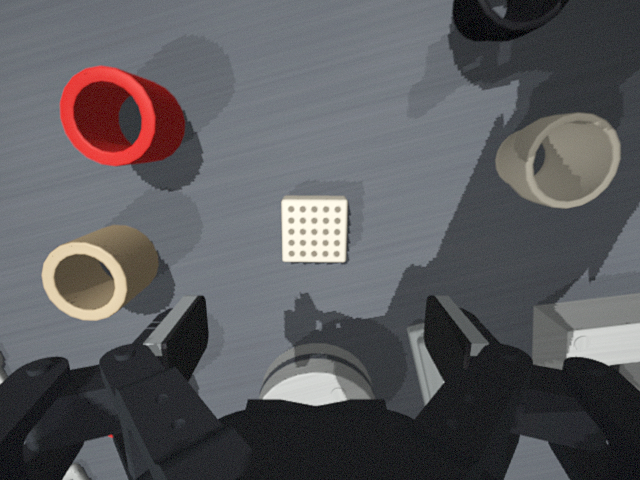

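The filter is at (313,230), square to the jaws and centred between them, so I go down.

Emit:
{"fn": "apply_moves", "kwargs": {"moves": [{"jaw": 1,"offset": [-0.5,0,35],"rot": [0,0,0]},{"jaw": 1,"offset": [0,0,40],"rot": [0,0,0]},{"jaw": 1,"offset": [0,0,35],"rot": [0,0,0]},{"jaw": 1,"offset": [0,0,23],"rot": [0,0,0]},{"jaw": 1,"offset": [0,0,8],"rot": [0,0,0]}]}}

```text
time_s: 3.1
eef_pos: [0.4581, -0.0738, 0.0082]
eef_rot: [-0.001, 0.12, 0.993, 0.0]
wrist_force: [0.4, 0.2, 0.3]
opening: 1.0
grasp_force: 0.0
```

Emit:
{"fn": "apply_moves", "kwargs": {"moves": [{"jaw": 1,"offset": [0,0,5],"rot": [0,0,0]},{"jaw": 0.4,"offset": [0,0,2],"rot": [0,0,0]},{"jaw": 0.4,"offset": [0,0,0],"rot": [0,0,0]},{"jaw": 0.4,"offset": [0,0,0],"rot": [0,0,0]},{"jaw": 0.4,"offset": [0,0,0],"rot": [0,0,0]}]}}

```text
time_s: 3.72
eef_pos: [0.4601, -0.0752, 0.0033]
eef_rot: [0.001, 0.121, 0.993, -0.0]
wrist_force: [-0.7, 0.7, 6.6]
opening: 0.57
grasp_force: 62.5
```

Emit:
{"fn": "apply_moves", "kwargs": {"moves": [{"jaw": 0.4,"offset": [0,0,-4],"rot": [0,0,0]},{"jaw": 0.4,"offset": [0,0,-20],"rot": [0,0,0]},{"jaw": 0.4,"offset": [0,0,-40],"rot": [0,0,0]},{"jaw": 0.4,"offset": [0,0,-50],"rot": [0,0,0]},{"jaw": 0.4,"offset": [0,0,-20],"rot": [0,0,0]}]}}

```text
time_s: 4.35
eef_pos: [0.4606, -0.0755, 0.1395]
eef_rot: [0.002, 0.121, 0.993, -0.001]
wrist_force: [0.7, -0.1, -1.2]
opening: 0.57
grasp_force: 62.0
```

```bash
python3 -c "
from h import *
go(.54,.1375,.14,83.7,8,.4)"
```

```text
t 4.35 tcp [ 0.4606 -0.0755  0.1395] yaw 76.1 F [ 0.7 -0.1 -1.2] op 0.57 gf 62.0
{"jaw":0.4,"offset":[-3.3, 28.2, -0.1],"rot":[-0.0, 0.0, -0.9]},
{"jaw":0.4,"offset":[-3.7, 28.2, -0.1],"rot":[-0.0, 0.0, -0.9]},
{"jaw":0.4,"offset":[-4.2, 28.1, -0.1],"rot":[-0.0, 0.0, -0.9]},
{"jaw":0.4,"offset":[-4.6, 28.0, -0.1],"rot":[-0.0, 0.0, -0.9]},
{"jaw":0.4,"offset":[-5.1, 27.9, -0.1],"rot":[-0.0, 0.0, -0.9]},
{"jaw":0.4,"offset":[-5.6, 27.9, -0.1],"rot":[-0.0, 0.0, -0.9]},
{"jaw":0.4,"offset":[-6.0, 27.8, -0.1],"rot":[-0.0, 0.0, -0.9]},
{"jaw":0.4,"offset":[-6.5, 27.7, -0.1],"rot":[-0.0, 0.0, -0.9]},
```

Emit:
{"fn": "apply_moves", "kwargs": {"moves": [{"jaw": 0.4,"offset": [-22,36,-4],"rot": [0,0,-1]},{"jaw": 0.4,"offset": [-23,36,-4],"rot": [0,0,-2]},{"jaw": 0.4,"offset": [-24,36,-4],"rot": [0,0,-2]},{"jaw": 0.4,"offset": [-25,35,-4],"rot": [0,0,-2]},{"jaw": 0.4,"offset": [-26,34,-4],"rot": [0,0,-0.7]}]}}

```text
time_s: 4.97
eef_pos: [0.6106, 0.0781, 0.1564]
eef_rot: [-0.0, 0.053, 0.999, -0.0]
wrist_force: [-0.4, -0.6, 0.1]
opening: 0.564
grasp_force: 62.0
```

Emit:
{"fn": "apply_moves", "kwargs": {"moves": [{"jaw": 0.4,"offset": [-27,10,0],"rot": [0,0,0]},{"jaw": 0.4,"offset": [-27,10,0],"rot": [0,0,0]},{"jaw": 0.4,"offset": [-27,10,0],"rot": [0,0,0]},{"jaw": 0.4,"offset": [-27,8,0],"rot": [0,0,0]},{"jaw": 0.4,"offset": [0,0,0],"rot": [0,0,0]}]}}

```text
time_s: 5.6
eef_pos: [0.7222, 0.1034, 0.1556]
eef_rot: [-0.0, 0.054, 0.999, -0.0]
wrist_force: [-0.3, 0.4, -0.9]
opening: 0.568
grasp_force: 62.0
```

```bash
python3 - <<'E'
from h import *
im,d,K,M=look('wrist');cv2.imwrite('pics/w2.png',im[:,:,::-1]);np.savez('w2.npz',im=im,d=d,K=K,M=M)
for o in find('wrist','mould_square',.045,K,M,d): print(*o)
go(.6315,.1375,.1,83.7,5,.4)
E
```

```text
0.87 [353.  90.] [0.632  0.1385 0.0701] [631.7 138.5] [100.4 100.2] 83.8 0.0453
t 5.7 tcp [0.7207 0.1032 0.1556] yaw 83.9 F [0.6 0.  0.3] op 0.571 gf 62.0
{"jaw":0.4,"offset":[18.4, 4.9, 11.2],"rot":[-0.0, -0.0, 0.0]},
{"jaw":0.4,"offset":[18.5, 4.9, 11.1],"rot":[-0.0, -0.0, 0.0]},
{"jaw":0.4,"offset":[18.5, 4.9, 11.1],"rot":[-0.0, -0.0, 0.0]},
{"jaw":0.4,"offset":[18.5, 4.9, 11.1],"rot":[-0.0, -0.0, 0.0]},
{"jaw":0.4,"offset":[18.5, 4.9, 11.1],"rot":[-0.0, -0.0, 0.0]},
```

View pics/w2.png

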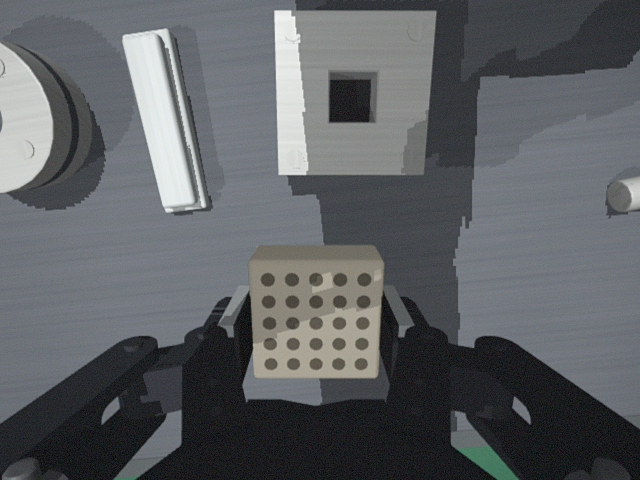

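The held filter is at (316,312), and the mould opening at (353,97) is parallel to it. I measure how the filter sits in the hand.

```bash
python3 - <<'E'
from h import *
f=np.load('w2.npz');d,K,M=f['d'],f['K'],f['M'];W=cloud(d,K,M)
v,u=np.mgrid[:480,:640];m=(u>255)&(u<378)&(v>268)&(v<372)&(d>0)
P=W[m];z=np.median(P[:,2]);n=np.linalg.lstsq(np.c_[P[:,:2]-P[:,:2].mean(0),np.ones(len(P))],P[:,2],rcond=None)[0];print('z',z,n)
b=(u>235)&(u<395)&(v>240)&(v<385)&(abs(W[...,2]-z)<.006)
k=cv2.morphologyEx(b.astype(np.uint8),cv2.MORPH_OPEN,np.ones((5,5)))>0
q=W[k][:,:2].astype(np.float32);print(cv2.minAreaRect(q*1000))
c=plane([[250,262],[382,262],[380,378],[254,378]],z,K,M);print(c.round(4),c.mean(0).round(4))
E
```

```text
z 0.17459166436412416 [-0.00191243  0.00111522  0.17459089]
((722.3404541015625, 103.99153137207031), (60.9119758605957, 50.25617218017578), 83.41497039794922)
[[0.6962 0.0834 0.1746]
 [0.7013 0.1306 0.1746]
 [0.7495 0.127  0.1746]
 [0.7441 0.0775 0.1746]] [0.7228 0.1046 0.1746]
```

Emit:
{"fn": "apply_moves", "kwargs": {"moves": [{"jaw": 0.4,"offset": [25,7,0],"rot": [0,0,0]},{"jaw": 0.4,"offset": [34,9,10],"rot": [0,0,0]},{"jaw": 0.4,"offset": [24,6,25],"rot": [0,0,0]},{"jaw": 0.4,"offset": [10,2.5,30],"rot": [0,0,0]},{"jaw": 0.4,"offset": [0,0,25],"rot": [0,0,0]}]}}

```text
time_s: 6.32
eef_pos: [0.6293, 0.1379, 0.0656]
eef_rot: [-0.001, 0.053, 0.999, -0.0]
wrist_force: [0.3, 0.4, -0.7]
opening: 0.568
grasp_force: 62.0
```

```bash
python3 -c "
from h import *
for i in range(3): ctrl.camera('side'); go(.631,.1375,.052,83.8,1,.4)"
```

```text
t 6.375 tcp [0.6275 0.1375 0.0619] yaw 83.9 F [-2.1 -0.7 -3.2] op 0.569 gf 62.1
{"jaw":0.4,"offset":[-3.6, 0.4, 9.9],"rot":[-0.1, -0.4, 0.1]},
t 6.425 tcp [0.6279 0.1374 0.0633] yaw 83.8 F [-1.   0.1 -0.8] op 0.571 gf 62.0
{"jaw":0.4,"offset":[-3.1, 0.5, 11.3],"rot":[-0.1, -0.4, 0.0]},
t 6.475 tcp [0.6296 0.1374 0.0652] yaw 83.8 F [-0.1  0.1  0.5] op 0.573 gf 62.0
{"jaw":0.4,"offset":[-1.5, 0.3, 13.2],"rot":[-0.0, -0.2, 0.0]},
```

Emit:
{"fn": "apply_moves", "kwargs": {"moves": [{"jaw": 0.4,"offset": [-1.5,0,5],"rot": [0,0,0]},{"jaw": 0.4,"offset": [0,0,4],"rot": [0,0,0]},{"jaw": 0.4,"offset": [0,0,3],"rot": [0,0,0]},{"jaw": 0.4,"offset": [0,0,2],"rot": [0,0,0]},{"jaw": 0.4,"offset": [0,0,0.5],"rot": [0,0,0]}]}}

```text
time_s: 7.1
eef_pos: [0.633, 0.1374, 0.0516]
eef_rot: [-0.0, 0.054, 0.999, -0.0]
wrist_force: [0.1, 0.2, -0.1]
opening: 0.571
grasp_force: 62.0
```

Emit:
{"fn": "apply_moves", "kwargs": {"moves": [{"jaw": 0.4,"offset": [0,0,0.4],"rot": [0,0,0]},{"jaw": 0.4,"offset": [0,0,0.4],"rot": [0,0,0]},{"jaw": 0.4,"offset": [0,0,0],"rot": [0,0,0]},{"jaw": 0.4,"offset": [0,0,0],"rot": [0,0,0]},{"jaw": 0.4,"offset": [0,0,0],"rot": [0,0,0]}]}}

```text
time_s: 7.72
eef_pos: [0.6331, 0.1374, 0.051]
eef_rot: [0.0, 0.054, 0.999, -0.0]
wrist_force: [-0.0, 0.3, -0.6]
opening: 0.569
grasp_force: 62.0
```

Emit:
{"fn": "apply_moves", "kwargs": {"moves": [{"jaw": 0.4,"offset": [2,0,0.5],"rot": [0,0,0]},{"jaw": 0.4,"offset": [0,0,0.5],"rot": [0,0,0]},{"jaw": 0.4,"offset": [0,0,0.5],"rot": [0,0,0]},{"jaw": 0.4,"offset": [0,0,0.5],"rot": [0,0,0]},{"jaw": 0.4,"offset": [0,0,0],"rot": [0,0,0]}]}}

```text
time_s: 8.35
eef_pos: [0.631, 0.1376, 0.0489]
eef_rot: [-0.0, 0.054, 0.999, 0.0]
wrist_force: [-0.1, 0.4, -0.8]
opening: 0.571
grasp_force: 62.0
```

Emit:
{"fn": "apply_moves", "kwargs": {"moves": [{"jaw": 0.4,"offset": [0,0,0.4],"rot": [0,0,0]},{"jaw": 0.4,"offset": [0,0,0],"rot": [0,0,0]},{"jaw": 0.4,"offset": [0,0,0.4],"rot": [0,0,0]},{"jaw": 0.4,"offset": [0,0,0],"rot": [0,0,0]},{"jaw": 0.4,"offset": [0,0,0],"rot": [0,0,0]}]}}

```text
time_s: 8.98
eef_pos: [0.6312, 0.1376, 0.0484]
eef_rot: [0.0, 0.054, 0.999, -0.0]
wrist_force: [-0.7, 0.3, 1.7]
opening: 0.569
grasp_force: 62.3
```

Contact is felt (force up from −0.8 to +1.7 N), so I let go and rise.

Emit:
{"fn": "apply_moves", "kwargs": {"moves": [{"jaw": 0.4,"offset": [0,0,0.3],"rot": [0,0,0]},{"jaw": 0.7,"offset": [0,0,0],"rot": [0,0,0]},{"jaw": 1,"offset": [0,0,0],"rot": [0,0,0]},{"jaw": 1,"offset": [0,0,0],"rot": [0,0,0]},{"jaw": 1,"offset": [0,0,0],"rot": [0,0,0]}]}}

```text
time_s: 9.6
eef_pos: [0.631, 0.1376, 0.0478]
eef_rot: [-0.0, 0.054, 0.999, -0.0]
wrist_force: [-0.5, -0.2, -0.3]
opening: 1.001
grasp_force: 0.0
```

Emit:
{"fn": "apply_moves", "kwargs": {"moves": [{"jaw": 1,"offset": [0,0,-8],"rot": [0,0,0]},{"jaw": 1,"offset": [0,0,-20],"rot": [0,0,0]},{"jaw": 1,"offset": [0,0,-40],"rot": [0,0,0]},{"jaw": 1,"offset": [0,0,-40],"rot": [0,0,0]},{"jaw": 1,"offset": [0,0,-10],"rot": [0,0,0]}]}}

```text
time_s: 10.22
eef_pos: [0.6336, 0.1378, 0.1713]
eef_rot: [0.004, 0.054, 0.999, 0.0]
wrist_force: [0.1, 1.4, 0.1]
opening: 0.997
grasp_force: 0.0
```

```bash
python3 - <<'E'
from h import *
im,d,K,M=look('wrist')
for n,z in (('filter',.067),('mould_square',.045)):
    for o in find('wrist',n,z,K,M,d): print(n,*o)
im,d,K,M=look('top')
for n,z in (('filter',.067),('cup',.058)):
    for o in find('top',n,z,K,M,d): print(n,*o)
go(.446,.0948,.15,83.8,5)
E
```

```text
filter 0.82 [315. 231.] [0.6316 0.1384 0.0342] [631.8 138.4] [50.2 50.3] 83.7 0.0673
mould_square 0.69 [312. 194.] [0.6323 0.1389 0.0703] [632.2 138.4] [100.3 100.6] 83.7 0.0454
filter 0.54 [254. 179.] [0.6285 0.1183 0.025 ] [628.7 120.2] [16.3 49.4] 84.9 0.0657
cup 0.93 [260. 278.] [0.4463 0.0956 0.03  ] [446.2  95.6] [59.2 57.6] 1.9 0.0568
cup 0.81 [264. 342.] [0.3342 0.0771 0.03  ] [334.8  76.8] [58.  58.5] 46.3 0.0567
t 10.525 tcp [0.6299 0.1375 0.164 ] yaw 83.8 F [-0.7  0.7 -0. ] op 1.001 gf 0.0
{"jaw":1,"offset":[35.7, -12.4, 2.9],"rot":[-0.0, -0.0, 0.0]},
{"jaw":1,"offset":[35.7, -12.4, 2.9],"rot":[-0.0, -0.0, 0.0]},
{"jaw":1,"offset":[35.7, -12.5, 2.9],"rot":[-0.0, -0.0, 0.0]},
{"jaw":1,"offset":[35.7, -12.5, 2.9],"rot":[-0.0, -0.0, 0.0]},
{"jaw":1,"offset":[35.7, -12.5, 2.8],"rot":[-0.0, -0.0, 0.0]},
```

The filter is centred to under 1 mm and parallel (83.7° against 83.7°). The cream cup is next.

Emit:
{"fn": "apply_moves", "kwargs": {"moves": [{"jaw": 1,"offset": [35,-12,3],"rot": [0,0,0]},{"jaw": 1,"offset": [36,-12,3],"rot": [0,0,0]},{"jaw": 1,"offset": [36,-13,3],"rot": [0,0,0]},{"jaw": 1,"offset": [36,-12.5,3],"rot": [0,0,0]},{"jaw": 1,"offset": [36,-12.5,3],"rot": [0,0,0]}]}}

```text
time_s: 11.15
eef_pos: [0.4444, 0.0949, 0.1495]
eef_rot: [-0.001, 0.054, 0.999, -0.0]
wrist_force: [-0.2, -0.0, -0.1]
opening: 0.997
grasp_force: 0.0
```

```bash
python3 - <<'E'
from h import *
im,d,K,M=look('wrist')
for o in find('wrist','cup',.058,K,M,d): print(*o)
go(.446,.0953,.029,83.8,5)
E
```

```text
0.66 [261.  59.] [0.3348 0.0787 0.03  ] [335.   78.6] [58.9 59. ] 21.9 0.0578
0.64 [319. 250.] [0.4466 0.0969 0.0299] [446.2  96.5] [58.2 59. ] 25.3 0.0578
t 11.25 tcp [0.4418 0.0951 0.1485] yaw 83.8 F [ 0.2 -0.3 -0.7] op 1.0 gf 0.0
{"jaw":1,"offset":[-1.0, 0.1, 23.9],"rot":[-0.0, -0.1, 0.0]},
{"jaw":1,"offset":[-1.0, 0.1, 23.9],"rot":[-0.0, -0.1, 0.0]},
{"jaw":1,"offset":[-0.9, 0.1, 23.9],"rot":[-0.0, -0.1, 0.0]},
{"jaw":1,"offset":[-0.9, 0.1, 23.9],"rot":[-0.0, -0.1, 0.0]},
{"jaw":1,"offset":[-0.9, 0.1, 23.9],"rot":[-0.0, -0.1, 0.0]},
```

Emit:
{"fn": "apply_moves", "kwargs": {"moves": [{"jaw": 1,"offset": [-2,1,30],"rot": [0,0,0]},{"jaw": 1,"offset": [0,0,35],"rot": [0,0,0]},{"jaw": 1,"offset": [0,0,30],"rot": [0,0,0]},{"jaw": 1,"offset": [0,0,20],"rot": [0,0,0]},{"jaw": 1,"offset": [0,0,9],"rot": [0,0,0]}]}}

```text
time_s: 11.88
eef_pos: [0.4478, 0.096, 0.0251]
eef_rot: [-0.001, 0.054, 0.999, -0.0]
wrist_force: [0.7, -0.2, -0.3]
opening: 1.002
grasp_force: 0.0
```

Emit:
{"fn": "apply_moves", "kwargs": {"moves": [{"jaw": 1,"offset": [0,0,0],"rot": [0,0,0]},{"jaw": 0.5,"offset": [0,0,0],"rot": [0,0,0]},{"jaw": 0.5,"offset": [0,0,0],"rot": [0,0,0]},{"jaw": 0.5,"offset": [0,0,0],"rot": [0,0,0]},{"jaw": 0.5,"offset": [0,0,0],"rot": [0,0,0]}]}}

```text
time_s: 12.5
eef_pos: [0.4495, 0.0959, 0.0282]
eef_rot: [0.001, 0.054, 0.999, -0.0]
wrist_force: [-0.8, -0.1, 5.7]
opening: 0.675
grasp_force: 62.5
```

Emit:
{"fn": "apply_moves", "kwargs": {"moves": [{"jaw": 0.5,"offset": [0,0,-4],"rot": [0,0,0]},{"jaw": 0.5,"offset": [0,0,-20],"rot": [0,0,0]},{"jaw": 0.5,"offset": [0,0,-40],"rot": [0,0,0]},{"jaw": 0.5,"offset": [0,0,-50],"rot": [0,0,0]},{"jaw": 0.5,"offset": [0,0,-36],"rot": [0,0,0]}]}}

```text
time_s: 13.12
eef_pos: [0.449, 0.0959, 0.1794]
eef_rot: [0.001, 0.054, 0.999, 0.0]
wrist_force: [0.3, -0.1, -1.8]
opening: 0.675
grasp_force: 64.1
```

```bash
python3 - <<'E'
from h import *
im,d,K,M=look('wrist');cv2.imwrite('pics/w3.png',im[:,:,::-1]);W=cloud(d,K,M);T,s=tool()
for o in ctrl.outline_of('wrist','cup'): print(o['score'],o['position'],np.percentile(W[o['region']&(d>0)][:,2],[50,90,98]).round(4))
for z in (s['eef_pos'][2]+.034,):
  for o in find('wrist','cup',z,K,M,d): print(*o)
go(.632,.1384,s['eef_pos'][2],83.8,5,.5)
E
```

```text
0.97 [266.4, 62.8] [0.0421 0.0585 0.0592]
0.62 [316.7, 324.1] [0.1977 0.2094 0.2101]
0.62 [317. 324.] [0.4456 0.0971 0.0294] [445.4  97.4] [56.8 57.3] 80.1 0.2101
t 13.275 tcp [0.45   0.0959 0.1791] yaw 83.8 F [-0.4  0.2 -2.3] op 0.679 gf 64.2
{"jaw":0.5,"offset":[-35.3, 12.4, -0.8],"rot":[0.0, 0.1, 0.0]},
{"jaw":0.5,"offset":[-35.3, 12.4, -0.8],"rot":[0.0, 0.1, 0.0]},
{"jaw":0.5,"offset":[-35.3, 12.4, -0.8],"rot":[0.0, 0.1, 0.0]},
{"jaw":0.5,"offset":[-35.3, 12.4, -0.9],"rot":[0.0, 0.1, 0.0]},
{"jaw":0.5,"offset":[-35.3, 12.4, -0.9],"rot":[0.0, 0.1, 0.0]},
```

View pics/w3.png

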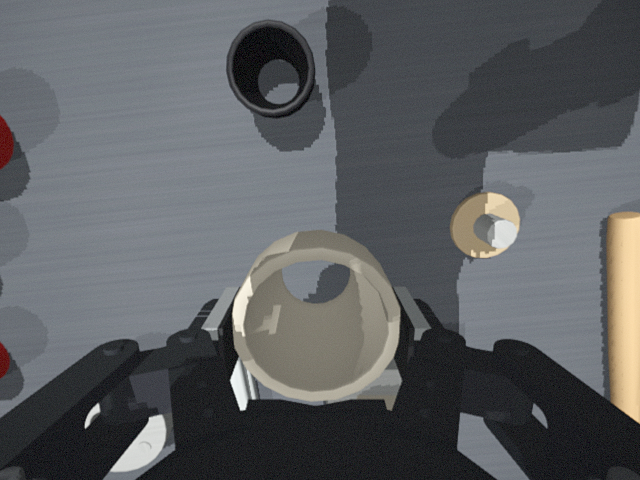

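The cup is held upright, rim at (318,316), about 3 mm off the tool's x. I carry it over the filter allowing for that.

Emit:
{"fn": "apply_moves", "kwargs": {"moves": [{"jaw": 0.5,"offset": [-30,10,0],"rot": [0,0,0]},{"jaw": 0.5,"offset": [-45,15,0],"rot": [0,0,0]},{"jaw": 0.5,"offset": [-50,18,0],"rot": [0,0,0]},{"jaw": 0.5,"offset": [-38,13,10],"rot": [0,0,0]},{"jaw": 0.5,"offset": [-17,6,20],"rot": [0,0,0]}]}}

```text
time_s: 13.9
eef_pos: [0.6355, 0.1385, 0.1448]
eef_rot: [-0.0, 0.054, 0.999, -0.0]
wrist_force: [-0.5, 0.0, -2.4]
opening: 0.677
grasp_force: 64.3
```

Emit:
{"fn": "apply_moves", "kwargs": {"moves": [{"jaw": 0.5,"offset": [0,0,20],"rot": [0,0,0]},{"jaw": 0.5,"offset": [0,0,15],"rot": [0,0,0]},{"jaw": 0.5,"offset": [0,0,5],"rot": [0,0,0]},{"jaw": 0.5,"offset": [0,0,2],"rot": [0,0,0]},{"jaw": 0.5,"offset": [0,0,0],"rot": [0,0,0]}]}}

```text
time_s: 14.52
eef_pos: [0.6345, 0.1382, 0.1058]
eef_rot: [0.001, 0.054, 0.999, 0.0]
wrist_force: [-0.6, -0.3, -1.1]
opening: 0.675
grasp_force: 64.2
```

```bash
python3 - <<'E'
from h import *
im,d,K,M=look('wrist');T,s=tool()
for o in find('wrist','cup',s['eef_pos'][2]+.030,K,M,d): print(*o)
for o in find('wrist','filter',.067,K,M,d): print('f',*o)
for o in find('wrist','mould_square',.045,K,M,d): print('m',*o)
go(.6353,.1379,.0955,83.8,5,.5)
E
```

```text
0.75 [316. 324.] [0.6319 0.1395 0.0304] [631.7 139.4] [59.4 59.3] 35.4 0.1351
f 0.7 [310. 231.] [0.6245 0.1392 0.0297] [630.4 138.6] [50.  47.5] 83.9 0.0672
m 0.76 [312. 201.] [0.6174 0.1399 0.0609] [617.7 139.8] [100.7  71.4] 83.8 0.0453
t 14.725 tcp [0.6346 0.1383 0.1057] yaw 83.8 F [-0.3  0.9 -2.4] op 0.673 gf 64.2
{"jaw":0.5,"offset":[-0.1, -0.1, 2.0],"rot":[0.0, 0.0, 0.0]},
{"jaw":0.5,"offset":[-0.1, -0.1, 2.0],"rot":[0.0, 0.0, 0.0]},
{"jaw":0.5,"offset":[-0.1, -0.1, 2.0],"rot":[0.0, 0.0, 0.0]},
{"jaw":0.5,"offset":[-0.1, -0.1, 2.0],"rot":[0.0, 0.0, 0.0]},
{"jaw":0.5,"offset":[-0.1, -0.1, 2.0],"rot":[0.0, 0.0, 0.0]},
```

Emit:
{"fn": "apply_moves", "kwargs": {"moves": [{"jaw": 0.5,"offset": [0,-0.7,3],"rot": [0,0,0]},{"jaw": 0.5,"offset": [0,0,2.5],"rot": [0,0,0]},{"jaw": 0.5,"offset": [0,0,2],"rot": [0,0,0]},{"jaw": 0.5,"offset": [0,0,1],"rot": [0,0,0]},{"jaw": 0.5,"offset": [0,0,0],"rot": [0,0,0]}]}}

```text
time_s: 15.35
eef_pos: [0.634, 0.1376, 0.0962]
eef_rot: [-0.0, 0.054, 0.999, -0.0]
wrist_force: [-0.1, 0.9, -1.3]
opening: 0.677
grasp_force: 64.2
```

Emit:
{"fn": "apply_moves", "kwargs": {"moves": [{"jaw": 0.5,"offset": [0,0,0.5],"rot": [0,0,0]},{"jaw": 0.5,"offset": [0,0,0],"rot": [0,0,0]},{"jaw": 0.5,"offset": [0,0,0.5],"rot": [0,0,0]},{"jaw": 0.5,"offset": [0,0,0],"rot": [0,0,0]},{"jaw": 0.5,"offset": [0,0,0],"rot": [0,0,0]}]}}

```text
time_s: 15.98
eef_pos: [0.6341, 0.1376, 0.0954]
eef_rot: [0.0, 0.054, 0.999, 0.0]
wrist_force: [0.0, 0.3, -1.4]
opening: 0.676
grasp_force: 64.1
```

Emit:
{"fn": "apply_moves", "kwargs": {"moves": [{"jaw": 0.5,"offset": [0,0,0.4],"rot": [0,0,0]},{"jaw": 0.5,"offset": [0,0,0],"rot": [0,0,0]},{"jaw": 0.5,"offset": [0,0,0.4],"rot": [0,0,0]},{"jaw": 0.5,"offset": [0,0,0],"rot": [0,0,0]},{"jaw": 0.5,"offset": [0,0,0],"rot": [0,0,0]}]}}

```text
time_s: 16.6
eef_pos: [0.6343, 0.1376, 0.0953]
eef_rot: [0.0, 0.054, 0.999, -0.0]
wrist_force: [-2.7, -0.0, 5.6]
opening: 0.673
grasp_force: 64.8
```

Contact (+5.6 N), so I release and rise.

Emit:
{"fn": "apply_moves", "kwargs": {"moves": [{"jaw": 0.5,"offset": [0,0,0],"rot": [0,0,0]},{"jaw": 0.8,"offset": [0,0,0],"rot": [0,0,0]},{"jaw": 1,"offset": [0,0,0],"rot": [0,0,0]},{"jaw": 1,"offset": [0,0,0],"rot": [0,0,0]},{"jaw": 1,"offset": [0,0,0],"rot": [0,0,0]}]}}

```text
time_s: 17.23
eef_pos: [0.634, 0.1376, 0.0944]
eef_rot: [-0.0, 0.054, 0.999, 0.0]
wrist_force: [0.4, -0.8, -0.0]
opening: 0.998
grasp_force: 0.0
```

Emit:
{"fn": "apply_moves", "kwargs": {"moves": [{"jaw": 1,"offset": [0,0,-6],"rot": [0,0,0]},{"jaw": 1,"offset": [0,0,-15],"rot": [0,0,0]},{"jaw": 1,"offset": [0,0,-40],"rot": [0,0,0]},{"jaw": 1,"offset": [0,0,-40],"rot": [0,0,0]},{"jaw": 1,"offset": [0,0,-20],"rot": [0,0,0]}]}}

```text
time_s: 17.85
eef_pos: [0.6355, 0.1377, 0.2197]
eef_rot: [0.003, 0.054, 0.999, 0.0]
wrist_force: [0.3, 0.2, 0.2]
opening: 1.001
grasp_force: 0.0
```

```bash
python3 - <<'E'
from h import *
im,d,K,M=look('wrist')
for n,z in (('cup',.125),('mould_square',.045)):
    for o in find('wrist',n,z,K,M,d): print(n,*o)
W=cloud(d,K,M);m=(abs(W[...,2]-.067)<.004)&(np.hypot(W[...,0]-.632,W[...,1]-.138)<.04);q=W[m][:,:2].astype(np.float32)
print(m.sum(),cv2.minAreaRect(q*1000))
go(.450,-.2408,.16,90,10)
E
```

```text
cup 0.61 [317. 238.] [0.6315 0.1385 0.0301] [631.2 138.3] [58.6 59.1] 79.7 0.1248
mould_square 0.95 [315. 183.] [0.6315 0.1388 0.07  ] [632.3 138.5] [100.4 100.5] 83.8 0.0453
1521 ((627.9295654296875, 139.15896606445312), (49.48329162597656, 42.02272415161133), 83.81988525390625)
t 18.0 tcp [0.6346 0.1376 0.2166] yaw 83.8 F [ 0.9  0.2 -0.1] op 0.998 gf 0.0
{"jaw":1,"offset":[14.3, -39.6, 5.6],"rot":[0.0, 0.0, -0.6]},
{"jaw":1,"offset":[14.7, -39.4, 5.6],"rot":[0.0, 0.0, -0.6]},
{"jaw":1,"offset":[15.2, -39.3, 5.6],"rot":[0.0, 0.0, -0.6]},
{"jaw":1,"offset":[15.6, -39.1, 5.6],"rot":[0.0, 0.0, -0.6]},
{"jaw":1,"offset":[16.0, -39.0, 5.6],"rot":[0.0, 0.0, -0.6]},
{"jaw":1,"offset":[16.4, -38.8, 5.6],"rot":[0.0, 0.0, -0.6]},
{"jaw":1,"offset":[16.8, -38.6, 5.6],"rot":[0.0, 0.0, -0.6]},
{"jaw":1,"offset":[17.2, -38.4, 5.7],"rot":[0.0, 0.0, -0.6]},
{"jaw":1,"offset":[17.6, -38.2, 5.7],"rot":[0.0, 0.0, -0.6]},
{"jaw":1,"offset":[18.1, -38.0, 5.7],"rot":[0.0, 0.0, -0.6]},
```

Cup stands within 1 mm of the middle of the filter. Next is the brown sleeve.

Emit:
{"fn": "apply_moves", "kwargs": {"moves": [{"jaw": 1,"offset": [16,-44,0],"rot": [0,0,0]},{"jaw": 1,"offset": [18,-50,7],"rot": [0,0,0]},{"jaw": 1,"offset": [18,-50,7],"rot": [0,0,0]},{"jaw": 1,"offset": [18,-50,7],"rot": [0,0,0]},{"jaw": 1,"offset": [18,-50,7],"rot": [0,0,0]}]}}

```text
time_s: 18.62
eef_pos: [0.5183, -0.0964, 0.1851]
eef_rot: [-0.002, 0.054, 0.999, 0.001]
wrist_force: [0.4, -0.6, 0.6]
opening: 1.004
grasp_force: 0.0
```

Emit:
{"fn": "apply_moves", "kwargs": {"moves": [{"jaw": 1,"offset": [18,-50,7],"rot": [0,0,0]},{"jaw": 1,"offset": [18,-50,7],"rot": [0,0,0]},{"jaw": 1,"offset": [12,-36,7],"rot": [0,0,0]},{"jaw": 1,"offset": [7,-16,7],"rot": [0,0,0]},{"jaw": 1,"offset": [0,0,0],"rot": [0,0,0]}]}}

```text
time_s: 19.25
eef_pos: [0.4482, -0.2404, 0.1577]
eef_rot: [-0.001, 0.055, 0.999, 0.001]
wrist_force: [-0.0, -0.1, -0.5]
opening: 0.998
grasp_force: 0.0
```

```bash
python3 - <<'E'
from h import *
im,d,K,M=look('wrist')
for o in find('wrist','sleeve',.055,K,M,d): print(*o, im[int(o[1][1]),int(o[1][0])])
go(.450,-.2408,.022,83.8,5)
E
```

```text
0.89 [309. 360.] [ 0.5547 -0.2541  0.0304] [ 554.3 -254.3] [58.9 58.8] 63.1 0.0549 [145  29  23]
0.75 [315. 246.] [ 0.4493 -0.2398  0.0299] [ 449.2 -239.8] [58.9 58.8] 73.2 0.055 [ 99 104 111]
0.57 [397.  73.] [ 0.3506 -0.1814  0.03  ] [ 350.6 -181.7] [59.  58.8] 0.4 0.055 [52 58 60]
t 19.35 tcp [ 0.4495 -0.2397  0.159 ] yaw 83.9 F [0.5 0.1 0.2] op 1.005 gf 0.0
{"jaw":1,"offset":[-0.1, -0.2, 27.4],"rot":[0.0, -0.0, 0.0]},
{"jaw":1,"offset":[-0.1, -0.2, 27.4],"rot":[0.0, -0.0, 0.0]},
{"jaw":1,"offset":[-0.1, -0.2, 27.4],"rot":[0.0, -0.0, 0.0]},
{"jaw":1,"offset":[-0.1, -0.2, 27.4],"rot":[0.0, -0.0, 0.0]},
{"jaw":1,"offset":[-0.1, -0.2, 27.4],"rot":[0.0, -0.0, 0.0]},
```

Emit:
{"fn": "apply_moves", "kwargs": {"moves": [{"jaw": 1,"offset": [0,0,35],"rot": [0,0,0]},{"jaw": 1,"offset": [0,0,40],"rot": [0,0,0]},{"jaw": 1,"offset": [0,0,35],"rot": [0,0,0]},{"jaw": 1,"offset": [0,0,20],"rot": [0,0,0]},{"jaw": 1,"offset": [0,0,10],"rot": [0,0,0]}]}}

```text
time_s: 19.98
eef_pos: [0.4497, -0.2391, 0.0186]
eef_rot: [-0.001, 0.053, 0.999, 0.001]
wrist_force: [-0.5, 0.3, -0.2]
opening: 1.005
grasp_force: 0.0
```

Emit:
{"fn": "apply_moves", "kwargs": {"moves": [{"jaw": 1,"offset": [0,0,0],"rot": [0,0,0]},{"jaw": 0.5,"offset": [0,0,0],"rot": [0,0,0]},{"jaw": 0.5,"offset": [0,0,0],"rot": [0,0,0]},{"jaw": 0.5,"offset": [0,0,0],"rot": [0,0,0]},{"jaw": 0.5,"offset": [0,0,0],"rot": [0,0,0]}]}}

```text
time_s: 20.6
eef_pos: [0.4504, -0.2413, 0.0213]
eef_rot: [0.001, 0.054, 0.999, -0.001]
wrist_force: [-0.6, 2.9, 7.8]
opening: 0.692
grasp_force: 63.5
```

Emit:
{"fn": "apply_moves", "kwargs": {"moves": [{"jaw": 0.5,"offset": [0,0,-4],"rot": [0,0,0]},{"jaw": 0.5,"offset": [0,0,-20],"rot": [0,0,0]},{"jaw": 0.5,"offset": [0,0,-40],"rot": [0,0,0]},{"jaw": 0.5,"offset": [0,0,-50],"rot": [0,0,0]},{"jaw": 0.5,"offset": [0,0,-26],"rot": [0,0,0]}]}}

```text
time_s: 21.22
eef_pos: [0.4505, -0.2418, 0.163]
eef_rot: [0.002, 0.054, 0.999, -0.001]
wrist_force: [0.6, -0.4, -1.0]
opening: 0.69
grasp_force: 64.7
```

```bash
python3 - <<'E'
from h import *
im,d,K,M=look('wrist');T,s=tool()
for o in find('wrist','sleeve',s['eef_pos'][2]+.033,K,M,d): print(*o)
W=cloud(d,K,M);v,u=np.mgrid[:480,:640];m=(d>0)&(abs(W[...,2]-s['eef_pos'][2]-.033)<.005)&(u>225)&(u<405);print(np.median(W[m][:,2]))
im,d,K,M=look('top')
for o in find('top','mould_round',.045,K,M,d): print(*o)
go(.6155,-.113,.16,83.8,5,.5)
E
```

```text
0.72 [314. 326.] [ 0.4495 -0.2397  0.0308] [ 447.6 -240.5] [56.4 59.1] 3.7 0.1967
0.19678804424766733
0.86 [375. 192.] [ 0.6157 -0.1131  0.0522] [ 615.1 -112.7] [102.3 101.5] 21.6 0.0439
t 21.425 tcp [ 0.4494 -0.2408  0.1596] yaw 83.8 F [-0.7 -0.  -1.5] op 0.697 gf 64.7
{"jaw":0.5,"offset":[-30.3, 29.0, -0.1],"rot":[-0.0, 0.0, 0.0]},
{"jaw":0.5,"offset":[-30.3, 29.0, -0.1],"rot":[-0.0, 0.0, 0.0]},
{"jaw":0.5,"offset":[-30.3, 29.0, -0.1],"rot":[-0.0, 0.0, 0.0]},
{"jaw":0.5,"offset":[-30.3, 29.0, -0.1],"rot":[-0.0, 0.0, 0.0]},
{"jaw":0.5,"offset":[-30.3, 29.0, -0.1],"rot":[-0.0, 0.0, 0.0]},
```

Emit:
{"fn": "apply_moves", "kwargs": {"moves": [{"jaw": 0.5,"offset": [-30,20,0],"rot": [0,0,0]},{"jaw": 0.5,"offset": [-45,30,0],"rot": [0,0,0]},{"jaw": 0.5,"offset": [-45,30,0],"rot": [0,0,0]},{"jaw": 0.5,"offset": [-45,30,0],"rot": [0,0,0]},{"jaw": 0.5,"offset": [-45,30,0],"rot": [0,0,0]}]}}

```text
time_s: 22.05
eef_pos: [0.6734, -0.1228, 0.1566]
eef_rot: [-0.002, 0.054, 0.999, 0.0]
wrist_force: [0.9, -1.1, 0.1]
opening: 0.7
grasp_force: 64.7
```

Emit:
{"fn": "apply_moves", "kwargs": {"moves": [{"jaw": 0.5,"offset": [-20,10,0],"rot": [0,0,0]},{"jaw": 0.5,"offset": [-5,2,0],"rot": [0,0,0]},{"jaw": 0.5,"offset": [0,0,0],"rot": [0,0,0]},{"jaw": 0.5,"offset": [0,0,0],"rot": [0,0,0]},{"jaw": 0.5,"offset": [0,0,0],"rot": [0,0,0]}]}}

```text
time_s: 22.68
eef_pos: [0.6988, -0.1155, 0.1597]
eef_rot: [-0.0, 0.054, 0.999, -0.0]
wrist_force: [-0.8, 0.2, 0.2]
opening: 0.697
grasp_force: 64.7
```

```bash
python3 - <<'E'
from h import *
im,d,K,M=look('wrist');cv2.imwrite('pics/w4.png',im[:,:,::-1]);T,s=tool()
for o in find('wrist','mould_round',.045,K,M,d): print('m',*o)
for o in find('wrist','sleeve',s['eef_pos'][2]+.035,K,M,d): print(*o)
go(.6157,-.1123,.1,83.8,5,.5)
E
```

```text
m 0.78 [306. 113.] [ 0.6166 -0.1123  0.052 ] [ 616.6 -112.2] [102.8 102.1] 1.1 0.0452
0.68 [311. 325.] [ 0.6974 -0.1145  0.0304] [ 695.9 -114.3] [59.1 56.4] 76.8 0.1933
t 22.825 tcp [ 0.6992 -0.1153  0.16  ] yaw 83.8 F [ 0.1  0.5 -1. ] op 0.695 gf 64.7
{"jaw":0.5,"offset":[16.7, -1.2, 12.0],"rot":[-0.0, 0.0, 0.0]},
{"jaw":0.5,"offset":[16.7, -1.2, 12.0],"rot":[-0.0, 0.0, 0.0]},
{"jaw":0.5,"offset":[16.7, -1.2, 12.0],"rot":[-0.0, 0.0, 0.0]},
{"jaw":0.5,"offset":[16.7, -1.2, 12.0],"rot":[-0.0, 0.0, 0.0]},
{"jaw":0.5,"offset":[16.7, -1.2, 12.0],"rot":[-0.0, 0.0, 0.0]},
```

View pics/w4.png

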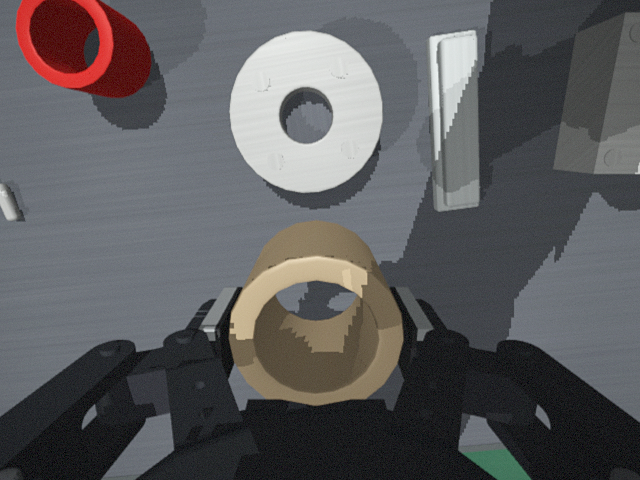

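Mould opening is at (306,115) and the sleeve in hand at (317,330). I move above it and lower.

Emit:
{"fn": "apply_moves", "kwargs": {"moves": [{"jaw": 0.5,"offset": [25,-2,0],"rot": [0,0,0]},{"jaw": 0.5,"offset": [30,-2.4,12],"rot": [0,0,0]},{"jaw": 0.5,"offset": [19.5,-1.5,25],"rot": [0,0,0]},{"jaw": 0.5,"offset": [6,-0.5,25],"rot": [0,0,0]},{"jaw": 0.5,"offset": [0,0,14],"rot": [0,0,0]}]}}

```text
time_s: 23.45
eef_pos: [0.6177, -0.1125, 0.0825]
eef_rot: [-0.001, 0.054, 0.999, 0.0]
wrist_force: [0.0, -0.0, -0.8]
opening: 0.69
grasp_force: 64.7
```

Emit:
{"fn": "apply_moves", "kwargs": {"moves": [{"jaw": 0.5,"offset": [0,0,5],"rot": [0,0,0]},{"jaw": 0.5,"offset": [0,0,0],"rot": [0,0,0]},{"jaw": 0.5,"offset": [0,0,0],"rot": [0,0,0]},{"jaw": 0.5,"offset": [0,0,0],"rot": [0,0,0]},{"jaw": 0.5,"offset": [0,0,0],"rot": [0,0,0]}]}}

```text
time_s: 24.08
eef_pos: [0.619, -0.1127, 0.079]
eef_rot: [0.0, 0.054, 0.999, -0.0]
wrist_force: [-1.0, -0.0, -1.0]
opening: 0.691
grasp_force: 64.7
```

```bash
python3 - <<'E'
from h import *
im,d,K,M=look('wrist');T,s=tool()
for o in find('wrist','mould_round',.045,K,M,d): print('m',*o)
for o in find('wrist','sleeve',s['eef_pos'][2]+.034,K,M,d): print(*o)
go(.6183,-.1131,.0663,83.8,5,.5)
E
```

```text
m 0.64 [314. 221.] [ 0.6155 -0.1122  0.052 ] [ 605.8 -107.9] [102.3  80.7] 63.0 0.0452
0.88 [315. 325.] [ 0.6176 -0.1119  0.0301] [ 616.3 -111.3] [58.8 56.9] 72.9 0.1126
t 24.225 tcp [ 0.6188 -0.1126  0.0787] yaw 83.8 F [-0.   0.  -1.2] op 0.693 gf 64.7
{"jaw":0.5,"offset":[0.1, -0.1, 2.5],"rot":[-0.0, 0.0, 0.0]},
{"jaw":0.5,"offset":[0.1, -0.1, 2.5],"rot":[-0.0, 0.0, 0.0]},
{"jaw":0.5,"offset":[0.1, -0.1, 2.5],"rot":[-0.0, 0.0, 0.0]},
{"jaw":0.5,"offset":[0.1, -0.1, 2.5],"rot":[-0.0, 0.0, 0.0]},
{"jaw":0.5,"offset":[0.1, -0.1, 2.5],"rot":[-0.0, 0.0, 0.0]},
```

Emit:
{"fn": "apply_moves", "kwargs": {"moves": [{"jaw": 0.5,"offset": [1,-0.2,4],"rot": [0,0,0]},{"jaw": 0.5,"offset": [0,0,3],"rot": [0,0,0]},{"jaw": 0.5,"offset": [0,0,2.5],"rot": [0,0,0]},{"jaw": 0.5,"offset": [0,0,1.5],"rot": [0,0,0]},{"jaw": 0.5,"offset": [0,0,0],"rot": [0,0,0]}]}}

```text
time_s: 24.85
eef_pos: [0.6176, -0.1127, 0.0674]
eef_rot: [-0.0, 0.054, 0.999, 0.0]
wrist_force: [0.5, -0.3, -1.1]
opening: 0.696
grasp_force: 64.7
```

Emit:
{"fn": "apply_moves", "kwargs": {"moves": [{"jaw": 0.5,"offset": [0,0,0.5],"rot": [0,0,0]},{"jaw": 0.5,"offset": [0,0,0],"rot": [0,0,0]},{"jaw": 0.5,"offset": [0,0,0.5],"rot": [0,0,0]},{"jaw": 0.5,"offset": [0,0,0],"rot": [0,0,0]},{"jaw": 0.5,"offset": [0,0,0],"rot": [0,0,0]}]}}

```text
time_s: 25.48
eef_pos: [0.6177, -0.1127, 0.0666]
eef_rot: [0.0, 0.054, 0.999, -0.0]
wrist_force: [-0.3, 0.4, -1.2]
opening: 0.691
grasp_force: 64.7
```

Emit:
{"fn": "apply_moves", "kwargs": {"moves": [{"jaw": 0.5,"offset": [0,0,0.4],"rot": [0,0,0]},{"jaw": 0.5,"offset": [0,0,0],"rot": [0,0,0]},{"jaw": 0.5,"offset": [0,0,0.4],"rot": [0,0,0]},{"jaw": 0.5,"offset": [0,0,0],"rot": [0,0,0]},{"jaw": 0.5,"offset": [0,0,0],"rot": [0,0,0]}]}}

```text
time_s: 26.1
eef_pos: [0.6177, -0.1127, 0.0664]
eef_rot: [0.0, 0.054, 0.999, -0.0]
wrist_force: [-2.9, 0.6, 5.5]
opening: 0.7
grasp_force: 65.3
```

Contact, so I release and rise.

Emit:
{"fn": "apply_moves", "kwargs": {"moves": [{"jaw": 0.5,"offset": [0,0,0],"rot": [0,0,0]},{"jaw": 0.8,"offset": [0,0,0],"rot": [0,0,0]},{"jaw": 1,"offset": [0,0,0],"rot": [0,0,0]},{"jaw": 1,"offset": [0,0,0],"rot": [0,0,0]},{"jaw": 1,"offset": [0,0,0],"rot": [0,0,0]}]}}

```text
time_s: 26.72
eef_pos: [0.6176, -0.1127, 0.0657]
eef_rot: [-0.0, 0.054, 0.999, 0.0]
wrist_force: [0.7, 0.8, 0.5]
opening: 1.002
grasp_force: 0.0
```

Emit:
{"fn": "apply_moves", "kwargs": {"moves": [{"jaw": 1,"offset": [0,0,-6],"rot": [0,0,0]},{"jaw": 1,"offset": [0,0,-15],"rot": [0,0,0]},{"jaw": 1,"offset": [0,0,-40],"rot": [0,0,0]},{"jaw": 1,"offset": [0,0,-50],"rot": [0,0,0]},{"jaw": 1,"offset": [0,0,-20],"rot": [0,0,0]}]}}

```text
time_s: 27.35
eef_pos: [0.6196, -0.1134, 0.2019]
eef_rot: [0.003, 0.054, 0.999, -0.001]
wrist_force: [-0.1, -0.8, 0.2]
opening: 1.0
grasp_force: 0.0
```

```bash
python3 - <<'E'
from h import *
im,d,K,M=look('wrist')
for n,z in (('sleeve',.1),('mould_round',.045)):
    for o in find('wrist',n,z,K,M,d): print(n,*o)
go(.470,.2398,.16,83.8,9)
E
```

```text
sleeve 0.79 [317. 241.] [ 0.617  -0.1118  0.0301] [ 616.6 -111.7] [58.8 58.9] 36.2 0.1
mould_round 0.96 [319. 205.] [ 0.6163 -0.1123  0.052 ] [ 614.8 -112.5] [103.  100.1] 89.2 0.0453
t 27.5 tcp [ 0.6181 -0.1129  0.1978] yaw 83.8 F [ 0.5  0.2 -0.7] op 1.002 gf 0.0
{"jaw":1,"offset":[20.6, 37.2, 4.1],"rot":[-0.0, 0.0, 0.0]},
{"jaw":1,"offset":[20.6, 37.2, 4.1],"rot":[-0.0, 0.0, 0.0]},
{"jaw":1,"offset":[20.6, 37.2, 4.2],"rot":[-0.0, 0.0, 0.0]},
{"jaw":1,"offset":[20.6, 37.2, 4.2],"rot":[-0.0, 0.0, 0.0]},
{"jaw":1,"offset":[20.6, 37.2, 4.2],"rot":[-0.0, 0.0, 0.0]},
{"jaw":1,"offset":[20.6, 37.2, 4.2],"rot":[-0.0, 0.0, 0.0]},
{"jaw":1,"offset":[20.6, 37.2, 4.2],"rot":[-0.0, 0.0, 0.0]},
{"jaw":1,"offset":[20.6, 37.2, 4.2],"rot":[-0.0, 0.0, 0.0]},
{"jaw":1,"offset":[20.6, 37.2, 4.2],"rot":[-0.0, 0.0, 0.0]},
```

Sleeve is within 1 mm of the mould's centre. The cover is next.

Emit:
{"fn": "apply_moves", "kwargs": {"moves": [{"jaw": 1,"offset": [22,35,0],"rot": [0,0,0]},{"jaw": 1,"offset": [25,45,5],"rot": [0,0,0]},{"jaw": 1,"offset": [25,47,5],"rot": [0,0,0]},{"jaw": 1,"offset": [25,47,5],"rot": [0,0,0]},{"jaw": 1,"offset": [25,47,5],"rot": [0,0,0]}]}}

```text
time_s: 28.12
eef_pos: [0.5177, 0.1215, 0.1741]
eef_rot: [-0.002, 0.054, 0.999, -0.0]
wrist_force: [-0.4, 0.2, -0.3]
opening: 0.997
grasp_force: 0.0
```

Emit:
{"fn": "apply_moves", "kwargs": {"moves": [{"jaw": 1,"offset": [25,47,6],"rot": [0,0,0]},{"jaw": 1,"offset": [25,42,6],"rot": [0,0,0]},{"jaw": 0.7,"offset": [13,25,6],"rot": [0,0,0]},{"jaw": 0.7,"offset": [0,0,0],"rot": [0,0,0]},{"jaw": 0.7,"offset": [0,0,0],"rot": [0,0,0]}]}}

```text
time_s: 28.75
eef_pos: [0.4691, 0.2395, 0.1575]
eef_rot: [-0.001, 0.054, 0.999, -0.001]
wrist_force: [0.5, -0.4, -0.3]
opening: 0.7
grasp_force: 0.0
```

```bash
python3 - <<'E'
from h import *
im,d,K,M=look('wrist');cv2.imwrite('pics/w5.png',im[:,:,::-1])
for z in(.018,.046):
  for o in find('wrist','cover',z,K,M,d): print(*o)
go(.470,.2398,.021,83.8,5,.7)
E
```

```text
0.91 [317. 225.] [0.4697 0.2414 0.029 ] [469.7 241.3] [56.3 57.7] 85.1 0.0183
0.91 [317. 225.] [0.4697 0.2416 0.012 ] [469.6 241.5] [23. 23.] 2.7 0.0462
t 28.9 tcp [0.4701 0.2392 0.1585] yaw 83.8 F [-0.6 -0.3  0.6] op 0.702 gf 0.0
{"jaw":0.7,"offset":[0.0, 0.1, 27.5],"rot":[-0.0, -0.0, -0.0]},
{"jaw":0.7,"offset":[0.0, 0.1, 27.5],"rot":[-0.0, -0.0, -0.0]},
{"jaw":0.7,"offset":[0.0, 0.1, 27.5],"rot":[-0.0, -0.0, -0.0]},
{"jaw":0.7,"offset":[0.0, 0.1, 27.5],"rot":[-0.0, -0.0, -0.0]},
{"jaw":0.7,"offset":[0.0, 0.1, 27.5],"rot":[-0.0, -0.0, -0.0]},
```

View pics/w5.png

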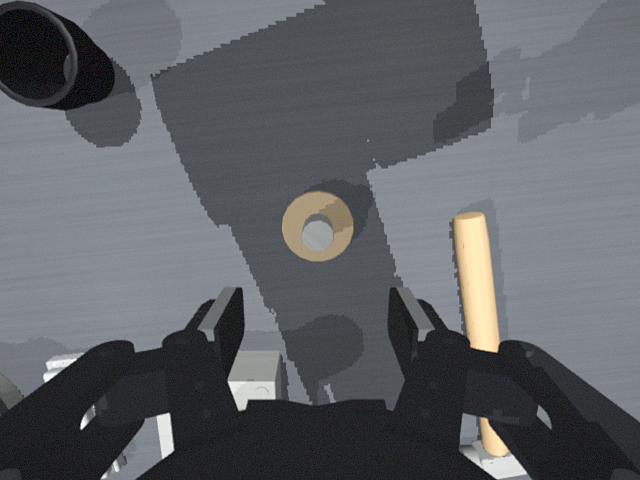

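The knob is at (317,235), centred between the jaws once I shift 2 mm. I go down and grip it.

Emit:
{"fn": "apply_moves", "kwargs": {"moves": [{"jaw": 0.7,"offset": [0.3,2,35],"rot": [0,0,0]},{"jaw": 0.7,"offset": [0,0,40],"rot": [0,0,0]},{"jaw": 0.7,"offset": [0,0,30],"rot": [0,0,0]},{"jaw": 0.7,"offset": [0,0,20],"rot": [0,0,0]},{"jaw": 0.7,"offset": [0,0,10],"rot": [0,0,0]}]}}

```text
time_s: 29.52
eef_pos: [0.4693, 0.2413, 0.0227]
eef_rot: [-0.001, 0.054, 0.999, -0.0]
wrist_force: [0.8, -0.2, 0.0]
opening: 0.699
grasp_force: 0.0
```

Emit:
{"fn": "apply_moves", "kwargs": {"moves": [{"jaw": 0.7,"offset": [0,0,0],"rot": [0,0,0]},{"jaw": 0.1,"offset": [0,0,0],"rot": [0,0,0]},{"jaw": 0.1,"offset": [0,0,0],"rot": [0,0,0]},{"jaw": 0.1,"offset": [0,0,0],"rot": [0,0,0]},{"jaw": 0.1,"offset": [0,0,0],"rot": [0,0,0]}]}}

```text
time_s: 30.15
eef_pos: [0.4704, 0.2424, 0.0248]
eef_rot: [0.001, 0.054, 0.999, 0.0]
wrist_force: [-0.7, -1.6, 6.9]
opening: 0.253
grasp_force: 58.5
```

Emit:
{"fn": "apply_moves", "kwargs": {"moves": [{"jaw": 0.1,"offset": [0,0,-4],"rot": [0,0,0]},{"jaw": 0.1,"offset": [0,0,-25],"rot": [0,0,0]},{"jaw": 0.1,"offset": [0,0,-50],"rot": [0,0,0]},{"jaw": 0.1,"offset": [0,0,-55],"rot": [0,0,0]},{"jaw": 0.1,"offset": [0,0,-31],"rot": [0,0,0]}]}}

```text
time_s: 30.78
eef_pos: [0.4703, 0.2426, 0.1918]
eef_rot: [0.002, 0.054, 0.999, 0.001]
wrist_force: [0.3, 0.0, -2.0]
opening: 0.263
grasp_force: 58.8
```

```bash
python3 - <<'E'
from h import *
im,d,K,M=look('wrist');T,s=tool();z=s['eef_pos'][2]
for dz in(-.007,.021):
  for o in find('wrist','cover',z+dz,K,M,d): print(*o)
go(.617,-.1118,z,83.8,9,.1)
E
```

```text
0.83 [313. 278.] [0.4695 0.2429 0.0292] [468.1 244.2] [56.8 53.5] 31.1 0.1854
0.83 [313. 278.] [0.4694 0.2438 0.0122] [469.2 243.6] [22.  23.8] 84.1 0.2133
t 30.925 tcp [0.4704 0.2426 0.1903] yaw 83.9 F [-0.7 -0.3 -1.5] op 0.257 gf 58.8
{"jaw":0.1,"offset":[-20.4, -37.4, -0.6],"rot":[0.0, 0.0, 0.0]},
{"jaw":0.1,"offset":[-20.4, -37.4, -0.6],"rot":[0.0, 0.0, 0.0]},
{"jaw":0.1,"offset":[-20.4, -37.4, -0.6],"rot":[0.0, 0.0, 0.0]},
{"jaw":0.1,"offset":[-20.4, -37.4, -0.6],"rot":[0.0, 0.0, 0.0]},
{"jaw":0.1,"offset":[-20.4, -37.4, -0.6],"rot":[0.0, 0.0, 0.0]},
{"jaw":0.1,"offset":[-20.4, -37.4, -0.6],"rot":[0.0, 0.0, 0.0]},
{"jaw":0.1,"offset":[-20.4, -37.4, -0.6],"rot":[0.0, 0.0, 0.0]},
{"jaw":0.1,"offset":[-20.4, -37.4, -0.6],"rot":[0.0, 0.0, 0.0]},
{"jaw":0.1,"offset":[-20.4, -37.4, -0.6],"rot":[0.0, 0.0, 0.0]},
```

Emit:
{"fn": "apply_moves", "kwargs": {"moves": [{"jaw": 0.1,"offset": [-18,-32,0],"rot": [0,0,0]},{"jaw": 0.1,"offset": [-25,-46,0],"rot": [0,0,0]},{"jaw": 0.1,"offset": [-25,-46,0],"rot": [0,0,0]},{"jaw": 0.1,"offset": [-25,-46,0],"rot": [0,0,0]},{"jaw": 0.1,"offset": [-25,-46,0],"rot": [0,0,0]}]}}

```text
time_s: 31.55
eef_pos: [0.5627, 0.0135, 0.186]
eef_rot: [-0.002, 0.054, 0.999, 0.0]
wrist_force: [1.1, 0.1, -1.5]
opening: 0.252
grasp_force: 58.9
```

Emit:
{"fn": "apply_moves", "kwargs": {"moves": [{"jaw": 0.1,"offset": [-25,-46,0],"rot": [0,0,0]},{"jaw": 0.1,"offset": [-25,-46,5],"rot": [0,0,0]},{"jaw": 0.1,"offset": [-16,-29,15],"rot": [0,0,0]},{"jaw": 0.1,"offset": [0,0,20],"rot": [0,0,0]},{"jaw": 0.1,"offset": [0,0,0],"rot": [0,0,0]}]}}

```text
time_s: 32.17
eef_pos: [0.6133, -0.111, 0.1442]
eef_rot: [-0.004, 0.054, 0.999, 0.002]
wrist_force: [-0.3, 0.4, -1.3]
opening: 0.258
grasp_force: 58.9
```

```bash
python3 - <<'E'
from h import *
im,d,K,M=look('wrist');T,s=tool();z=s['eef_pos'][2]
cv2.imwrite('pics/w6.png',im[:,:,::-1])
for o in find('wrist','cover',z+.021,K,M,d): print(*o)
for o in find('wrist','sleeve',.1,K,M,d): print('s',*o)
for o in find('wrist','mould_round',.045,K,M,d): print('m',*o)
go(.618,-.1127,.1148,83.8,5,.1)
E
```

```text
0.56 [315. 278.] [ 0.6133 -0.1103  0.0127] [ 612.5 -110. ] [22.  23.7] 82.0 0.1657
s 0.71 [313. 220.] [ 0.5998 -0.1105  0.0244] [ 593.5 -110.2] [48.7 13.1] 87.1 0.0996
m 0.6 [308. 205.] [ 0.6158 -0.1124  0.0519] [ 602.  -111.5] [103.1  74.4] 85.8 0.0453
t 32.375 tcp [ 0.6165 -0.1115  0.1493] yaw 83.9 F [-1.2 -0.8 -1.2] op 0.255 gf 58.9
{"jaw":0.1,"offset":[-0.3, -0.2, 6.9],"rot":[-0.0, 0.0, 0.0]},
{"jaw":0.1,"offset":[-0.3, -0.2, 6.9],"rot":[-0.0, 0.0, 0.0]},
{"jaw":0.1,"offset":[-0.3, -0.2, 6.9],"rot":[-0.0, 0.0, 0.0]},
{"jaw":0.1,"offset":[-0.3, -0.2, 6.9],"rot":[-0.0, 0.0, 0.0]},
{"jaw":0.1,"offset":[-0.3, -0.2, 6.9],"rot":[-0.0, 0.0, 0.0]},
```

View pics/w6.png

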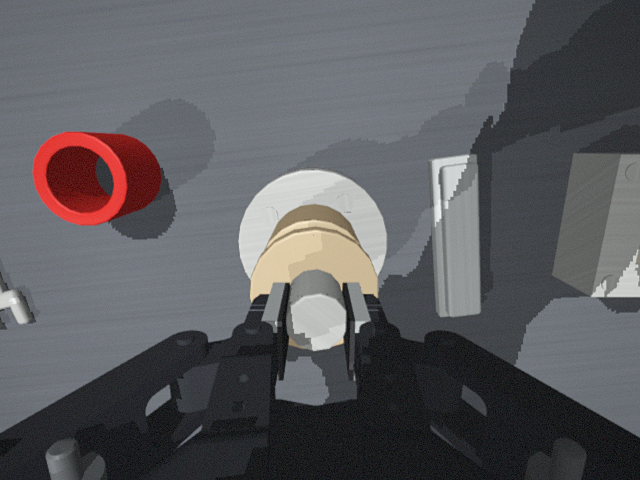

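The cover hangs level over the sleeve: knob at (318,310), sleeve rim just above it at (315,225). I lower to just above the bore.

Emit:
{"fn": "apply_moves", "kwargs": {"moves": [{"jaw": 0.1,"offset": [-1,-1,8],"rot": [0,0,0]},{"jaw": 0.1,"offset": [0,0,8],"rot": [0,0,0]},{"jaw": 0.1,"offset": [0,0,5],"rot": [0,0,0]},{"jaw": 0.1,"offset": [0,0,0],"rot": [0,0,0]},{"jaw": 0.1,"offset": [0,0,0],"rot": [0,0,0]}]}}

```text
time_s: 33.0
eef_pos: [0.6174, -0.1138, 0.1279]
eef_rot: [0.0, 0.054, 0.999, -0.0]
wrist_force: [-0.3, -0.3, -0.8]
opening: 0.264
grasp_force: 58.9
```

```bash
python3 - <<'E'
from h import *
im,d,K,M=look('wrist');T,s=tool();z=s['eef_pos'][2]
for dz in (-.007,.021):
  for o in find('wrist','cover',z+dz,K,M,d): print(*o)
go(.618,-.1127,.1148,83.8,5,.1)
E
```

```text
0.81 [313. 279.] [ 0.6166 -0.1137  0.0291] [ 615.2 -111.7] [57.2 52.6] 30.1 0.1214
0.81 [313. 279.] [ 0.6165 -0.1124  0.0123] [ 616.6 -112.7] [23.6 22.6] 6.4 0.1493
t 33.15 tcp [ 0.6175 -0.1138  0.1281] yaw 83.8 F [ 0.3  0.5 -1.8] op 0.26 gf 58.9
{"jaw":0.1,"offset":[-0.1, 0.2, 2.7],"rot":[-0.0, 0.0, 0.0]},
{"jaw":0.1,"offset":[-0.1, 0.2, 2.7],"rot":[-0.0, 0.0, 0.0]},
{"jaw":0.1,"offset":[-0.1, 0.2, 2.7],"rot":[-0.0, 0.0, 0.0]},
{"jaw":0.1,"offset":[-0.1, 0.2, 2.7],"rot":[-0.0, 0.0, 0.0]},
{"jaw":0.1,"offset":[-0.1, 0.2, 2.7],"rot":[-0.0, 0.0, 0.0]},
```

Aligned within 1 mm, so I lower the plug slowly.

Emit:
{"fn": "apply_moves", "kwargs": {"moves": [{"jaw": 0.1,"offset": [-0.3,0.9,3],"rot": [0,0,0]},{"jaw": 0.1,"offset": [0,0,3],"rot": [0,0,0]},{"jaw": 0.1,"offset": [0,0,3],"rot": [0,0,0]},{"jaw": 0.1,"offset": [0,0,2],"rot": [0,0,0]},{"jaw": 0.1,"offset": [0,0,0.5],"rot": [0,0,0]}]}}

```text
time_s: 33.78
eef_pos: [0.6175, -0.1128, 0.116]
eef_rot: [-0.0, 0.054, 0.999, 0.0]
wrist_force: [0.4, 0.2, -1.5]
opening: 0.26
grasp_force: 58.9
```

Emit:
{"fn": "apply_moves", "kwargs": {"moves": [{"jaw": 0.1,"offset": [0,0,0.4],"rot": [0,0,0]},{"jaw": 0.1,"offset": [0,0,0],"rot": [0,0,0]},{"jaw": 0.1,"offset": [0,0,0.4],"rot": [0,0,0]},{"jaw": 0.1,"offset": [0,0,0],"rot": [0,0,0]},{"jaw": 0.1,"offset": [0,0,0],"rot": [0,0,0]}]}}

```text
time_s: 34.4
eef_pos: [0.6177, -0.1128, 0.1156]
eef_rot: [0.0, 0.054, 0.999, -0.0]
wrist_force: [0.2, -0.3, -0.6]
opening: 0.252
grasp_force: 58.9
```

Emit:
{"fn": "apply_moves", "kwargs": {"moves": [{"jaw": 0.1,"offset": [0,0,0.4],"rot": [0,0,0]},{"jaw": 0.1,"offset": [0,0,0],"rot": [0,0,0]},{"jaw": 0.1,"offset": [0,0,0.4],"rot": [0,0,0]},{"jaw": 0.1,"offset": [0,0,0],"rot": [0,0,0]},{"jaw": 0.1,"offset": [0,0,0],"rot": [0,0,0]}]}}

```text
time_s: 35.02
eef_pos: [0.618, -0.1129, 0.1154]
eef_rot: [0.0, 0.054, 0.999, -0.0]
wrist_force: [-1.0, 0.4, 5.2]
opening: 0.258
grasp_force: 59.5
```

Seated (+5.2 N at the expected height), so I release and rise.

Emit:
{"fn": "apply_moves", "kwargs": {"moves": [{"jaw": 0.1,"offset": [0,0,0],"rot": [0,0,0]},{"jaw": 0.4,"offset": [0,0,0],"rot": [0,0,0]},{"jaw": 0.7,"offset": [0,0,0],"rot": [0,0,0]},{"jaw": 0.7,"offset": [0,0,0],"rot": [0,0,0]},{"jaw": 0.7,"offset": [0,0,0],"rot": [0,0,0]}]}}

```text
time_s: 35.65
eef_pos: [0.6176, -0.1128, 0.1145]
eef_rot: [-0.0, 0.054, 0.999, 0.0]
wrist_force: [0.5, 0.4, 0.4]
opening: 0.7
grasp_force: 0.0
```

Emit:
{"fn": "apply_moves", "kwargs": {"moves": [{"jaw": 0.7,"offset": [0,0,-6],"rot": [0,0,0]},{"jaw": 0.7,"offset": [0,0,-20],"rot": [0,0,0]},{"jaw": 0.7,"offset": [0,0,-40],"rot": [0,0,0]},{"jaw": 0.7,"offset": [0,0,-40],"rot": [0,0,0]},{"jaw": 0.7,"offset": [0,0,0],"rot": [0,0,0]}]}}

```text
time_s: 36.28
eef_pos: [0.6204, -0.1138, 0.2272]
eef_rot: [0.005, 0.054, 0.999, -0.002]
wrist_force: [0.6, -0.2, 1.0]
opening: 0.697
grasp_force: 0.0
```

```bash
python3 - <<'E'
from h import *
im,d,K,M=look('wrist')
for z in (.108,.136):
  for o in find('wrist','cover',z,K,M,d): print(*o)
im,d,K,M=look('side');cv2.imwrite('pics/side2.png',im[:,:,::-1])
print(tool()[1]['opening'],tool()[1]['grasp_force'])
E
```

```text
0.98 [314. 227.] [ 0.6174 -0.1127  0.0291] [ 617.3 -112.6] [57.3 55.9] 19.2 0.1083
0.98 [314. 227.] [ 0.6172 -0.1125  0.0121] [ 617.1 -112.4] [23.1 23.1] 63.3 0.1361
0.6992939598738976 0.0
```

View pics/side2.png

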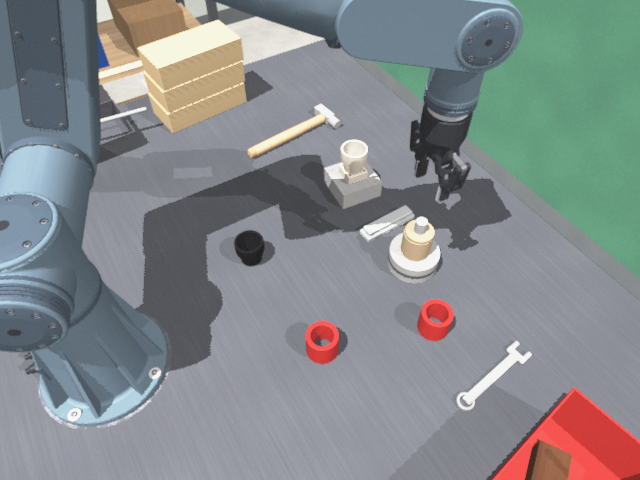

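The side picture shows the cup on the filter at (353,165) and the covered sleeve on the round mould at (417,240). The disc top is at 108 mm, so the plug is home. The bystanders and look-alikes are unmoved and the gripper is clear.

```bash
python3 -c "
from bench import ctrl
print(ctrl.hand_in())"
```

```text
the job is handed in; nothing more can be done
None
```

I finished the job and handed it in at about 36 s. By my last measurements, the filter and cup are centred on the square mould and the sleeve is on the round mould with its cover fully seated, each within about 1 mm. The hammer, wrench, ingot and look-alikes were not touched.

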